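# Latch the sliding lid of a food carrier

## Robot

A 6-joint arm with a two-finger parallel gripper is mounted at the origin on a cart in front of the work surface, level with it; the furniture and walls round the work are solid. World frame = base frame: x ahead of the robot, y to its left, z up, the work surface at z = 0. Lengths are in m, angles in rad, forces in N, time in s.
With the tool pointing down it reaches from about 0.325 to 0.85 m from the base axis. Payload 4.4 kg.
Tool frame: the origin (TCP) lies at the very end of the fingers, on their centre line; the grasp point (between the pads) lies 19 mm behind it; z points along the fingers, y is the direction in which the jaws open and shut (so a half turn about z gives the same grasp; the last joint's range is limited). The gripper opens to 94 mm and grips with 3 to 60 N. Pads are 16 mm wide; open, the fingers measure 119 mm over their backs; the gripper's body (75 mm by 177 mm) begins 78 mm behind the grasp point.
Start: joints at [0.998, 0.207, 1.542, -0, 1.393, -0.15], TCP at [0.236, 0.524, 0.205] pointing down, gripper open.
Joint ranges: [-2.73, 2.73], [-0.86, 2.22], [0.23, 2.46], [-1.11, 4.25], [0.08, 2.63], [-2.82, 2.82]. Speed limits (rad/s): [2.79, 2.79, 3.14, 3.14, 3.14, 3.14].

## Interface

Orientations are given as a unit quaternion [w, x, y, z].
In Python, from bench import env, effector, inverse_kinematics, telemetry, eyes, job gives the robot as it stands. Calls block until the motion is done:
- env.move_ptp(position, orientation): joint-space move of the TCP to a pose.
- env.move_l(position, rotation=None, speed=0.15, f_stop=None): straight line of the TCP; rotation=None keeps the orientation; speed is the mean speed in m/s. With f_stop (N) it stops when the force on the tool has changed by that much, and returns True; else False.
- env.move_j(angles): joint-space move.
- effector.set_gripper(opening, effort=None): opening from 0.0 (shut) to 1.0 (fully open); effort is the grip in N (None keeps the last); returns when the fingers have stopped.
- env.dwell(seconds).
- inverse_kinematics(position, orientation): joint angles nearest the present ones, or None.
- telemetry.state(): the state.
- eyes.camera(name): name is "scene" or "top" or "wrist"; returns a dict with "image" (384x512x3 uint8, red, green, blue), "range_z" (384x512 float32, m along the optical axis (not along the pixel's ray), 0 where there is no reading), "camera_matrix" (3x3 intrinsics, pixels), "R" (3x3) and "t" (3): a world point X has camera coordinates R X + t. Camera axes: x right, y down, z forward; pixel columns grow to the right and rows downward; lengths in m; the calibration is good to about 2 mm. A picture is of the moment at which its call begins.
A pose or a line that the arm cannot do raises env.Unreachable and nothing moves.
- job.close_job(): hands the job in, once; it reports no verdict.
The state is a dict: "time_s": time; "joint_positions": joint angles; "qd": joint speeds; "tau": joint torques, N m; "tool_pos": TCP position; "orientation": TCP orientation; "force": force on the tool from outside, world axes, zero at the start; "torque": the same for the moment, N m; "finger_gap": opening from 0.0 (shut) to 1.0 (fully open).
Only numpy, scipy, OpenCV 4.12 (cv2) and the standard library are available. Lean on these libraries where they do the work, as an engineer would, in place of code of your own. Each camera call takes 0.05 s, during which the arm holds its last target.

## Task

Close up the food carrier: slide its lid shut until you feel it press on the rubber seal, hook the latch's wire loop over the keeper on the lid, then swing the lever over and press it down past centre and firmly home on its rubber rest, so that the latch holds by itself. Feel your way and do not force the lid or the lever, leave the things round about as they are, and let go at the end.

Things in the scene. Friction and masses are not known exactly. Their poses are not given: they have to be found in the camera images.
- carrier: Low grey insulated food carrier, fixed to the bench, 220 mm (x) by 320 mm (y), top 100 mm above the bench. Origin on the bench, under the middle of the latch in x; the carrier reaches from y = -170 to +150 mm of it. Own z up. Fixed deck on its +y part (from y = +20 mm), sliding lid on its -y part; both tops are level at z = 100 mm. The latch works in the carrier's y-z plane at x = 0. A scourer lies loose on the deck, at x above +34 mm.
- lid (a joint): How far the lid is open, m: it slides along the carrier's -y as it opens. It meets the rubber seal somewhere between 0.004 and 0.009 (seals differ and this is not measured: feel for it; the seal begins to yield at about 6 N and takes 8 N more for each mm); fully clamped by the latch it reads about 0. Over 20 N is forcing. Drags with about 3 N and stays where left.
- lid_rib (a point): Middle of the raised grip rib on the lid: 120 mm (x) by 12 mm (y) by 30 mm high, standing on the lid; this point is 15 mm above the lid's top. Push or pinch the rib to slide the lid. It lies 111 mm to the carrier's -y side of the keeper.
- keeper (a point): The seat in the steel keeper on the lid, where the centre of the loop's bar rests when hooked: 8 mm above the lid's top. The keeper is 20 mm wide (x) and 17 mm high: an upright post on the +y (lever) side of the seat, whose face is 2.5 mm from the seat, with a lip on top of it that overhangs towards -y and ends 5.5 mm beyond the seat; the lip's underside is 13 mm above the lid. The bar must come down past the lip on its -y side, then back under it to +y.
- loop_bar (a point): Middle of the end bar of the steel wire loop (bail). Wire 5 mm thick, loop 37 mm wide over all (bar along the carrier's x), bar 70 mm from the loop's hinge pin on the lever. The loop swings stiffly on its pin and stays where left; frame of the loop: y along the loop from bar to pin (nearly), x along the bar.
- loop_tab (a point): Centre of the finger tab on the end of the loop: 12 mm wide (x), 10 mm thick (y), 24 mm high, all in the loop's own frame; it stands 15 mm beyond the bar (loop's -y) and 18 mm above it (loop's +z). Pinch it across x from above; the loop can pivot between the fingers. Pulling it towards the carrier's -y draws the lever along (about 2 N), which gives the slack needed to pass the lip.
- loop (a joint): Angle of the loop against the lever, rad: 0 when both lie flat as latched; the loop's rise above level, towards -y, is about (loop - lever).
- lever (a joint): Lever angle, rad: 0 = level, pointing to the carrier's +y; pi/2 = upright; more leans to the keeper, up to 2.5. Stays where left while slack. Hooked, it gets stiff (3 to 8 N at its end) from about 1.3 down, passes centre near 0.3, then snaps down onto a rubber rest that stops it somewhere from -0.04 to 0.13 (not measured: feel for it). Press it home with about 12 N; over 20 N is forcing.
- lever_end (a point): Point on the pressing face of the lever (the top when closed), 56 mm from the pivot (the face's plane passes 5.5 mm from the pin's axis); the lever is a steel plate 16 mm wide (x) and 5 mm thick, 68 mm long from the pivot, with its end turned up 6 mm beyond this point. The frame's z is the face's outward normal, y runs along the lever away from the pivot. When closed the face is 119 to 129 mm above the bench here.
- latch_pivot (a point): Lever's hinge pin: axis along the carrier's x, on the fixed deck at y = +35 mm, 16 mm above the deck. The loop's pin is on the lever 16 mm from this pivot.

How it is judged:
On the way, in this order (a step that is already met when the one before it is completed fails the run):
1. the lid is slid shut and pressed on its seal with over 3 N (value of joint lid below 0.011 m and contact force between seal and lid above 3 N), for 0.05 s.
2. the loop's bar lies under the keeper's lip, lever still up (z of loop_bar in the frame of keeper below 0.003 m and y of loop_bar in the frame of keeper between -0.005 and 0.002 m and value of joint lever above 0.8 rad), for 0.1 s.
3. the lever is pressed home with over 4 N once past centre (value of joint lever below 0.17 rad and contact force between the fingers and lever_c0 above 4 N and contact force between rest and lever above 4 N), for 0.05 s.
At the end, for the whole second after the job is handed in: Lever past centre and down on its rest (below 0.17 rad), loop bar within 5 mm of its seat in the keeper and under tension (over 20 N), lid clamped to within 3 mm of fully shut (value of joint lever below 0.17 rad and value of joint lid below 0.003 m and distance between loop_bar and keeper below 0.005 m and contact force between loop and lid above 20 N); the robot touches nothing.
It fails at once if the lid is pushed or knocked with more than 22 N (contact force between the fingers and lid above 22 N).
It fails at once if the lever is pressed with more than 28 N (contact force between the fingers and lever_c0 above 28 N).
It fails at once if a bystander is knocked or moved (distance of any of scourer, spice_jar, pepper_mill, pan, timer from where it was at the start of the episode above 0.03 m).
It also fails if it takes over 67 s, if anything falls off the work surface, if the arm or the gripper's body presses on something with over 40 N, if the wrist force passes 120 N, or if a joint passes its speed limit or range.

## Working session

There is one attempt and no reset: what is moved stays moved. The work goes in short steps, each a Python script; the robot and the scene stay as the last script left them, time stands still between calls to the robot, and variables do not carry over. Pictures are saved under pics/ and viewed, and the job is handed in when it is done.

```bash
ls; mkdir -p pics
python3 - <<'E'
from bench import env, effector, telemetry, eyes
import cv2,numpy as np
for n in ["scene","top","wrist"]:
    c=eyes.camera(n); np.savez(f"pics/{n}0.npz",**c); cv2.imwrite(f"pics/{n}0.png",cv2.cvtColor(c["image"],cv2.COLOR_RGB2BGR))
    print(n,c["camera_matrix"].round(1).tolist(),(-c["R"].T@c["t"]).round(3),c["R"].round(3).tolist())
s=telemetry.state();print(s)
E
```

```text
pics
scene [[390.4, 0.0, 259.7], [0.0, 390.4, 193.4], [0.0, 0.0, 1.0]] [ 0.005 -0.575  0.45 ] [[0.741, -0.671, 0.016], [-0.277, -0.327, -0.904], [0.612, 0.665, -0.428]]
top [[426.0, 0.0, 255.5], [0.0, 426.0, 193.8], [0.0, 0.0, 1.0]] [ 0.489 -0.009  0.973] [[0.012, -1.0, -0.02], [-0.998, -0.011, -0.057], [0.057, 0.02, -0.998]]
wrist [[325.9, 0.0, 254.9], [0.0, 325.9, 193.6], [0.0, 0.0, 1.0]] [0.17  0.553 0.383] [[0.411, 0.912, -0.002], [0.884, -0.398, 0.246], [0.223, -0.103, -0.969]]
{'time_s': 0.15, 'joint_positions': array([ 9.97481982e-01,  2.07254489e-01,  1.54259933e+00,  1.58491450e-05,
        1.39352812e+00, -1.50509317e-01]), 'qd': array([ 1.09102819e-03, -2.40430347e-03, -4.16517671e-03, -4.64736698e-05,
       -2.18801045e-04,  8.25707242e-04]), 'tau': array([ 1.76277437e-03, -3.71312177e+01, -2.81814408e+01,  7.00533902e-02,
        3.26799613e-02, -7.24025017e-05]), 'tool_pos': array([0.23560112, 0.52383019, 0.20455295]), 'orientation': array([-3.24053882e-04,  2.09832686e-01,  9.77736899e-01, -8.33928360e-04]), 'force': array([-0.05748189, -0.08510969,  0.08349268]), 'torque': array([-0.04524701,  0.0102399 ,  0.03230425]), 'finger_gap': 1.003540325744936}
```

View pics/scene0.png

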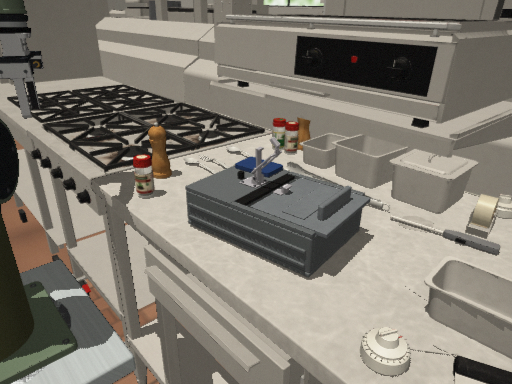

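View pics/top0.png

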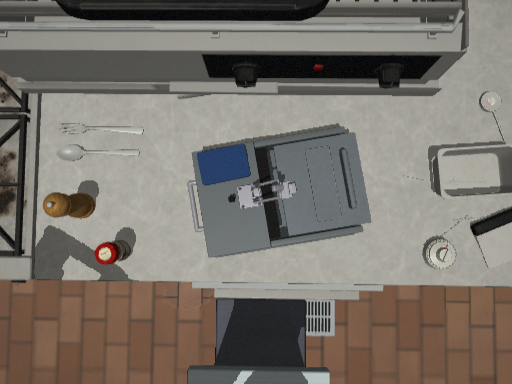

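View pics/wrist0.png

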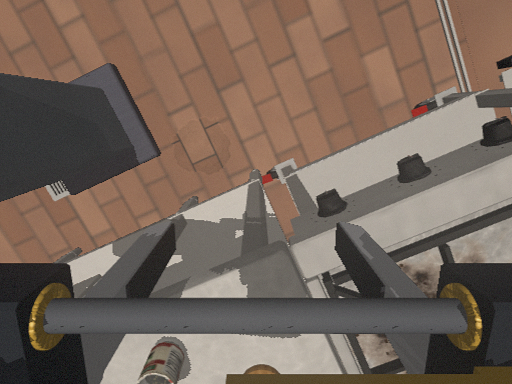

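The scene and top views show the carrier near image centre (top ~195–370, 130–255), with the lever upright around (262,192) and the rib at (348,178). I'll enlarge these.

Run:
```python
import cv2
im=cv2.imread("pics/top0.png");cv2.imwrite("pics/top0c.png",cv2.resize(im[120:265,185:385],None,fx=4,fy=4,interpolation=cv2.INTER_CUBIC))
im=cv2.imread("pics/scene0.png");cv2.imwrite("pics/scene0c.png",cv2.resize(im[130:265,180:380],None,fx=4,fy=4,interpolation=cv2.INTER_CUBIC))
```

```text
(no output)
```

View pics/top0c.png

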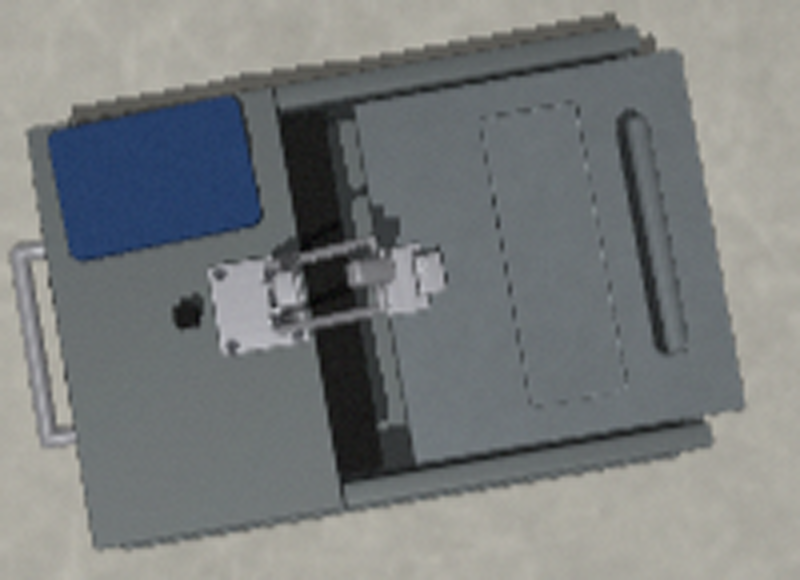

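View pics/scene0c.png

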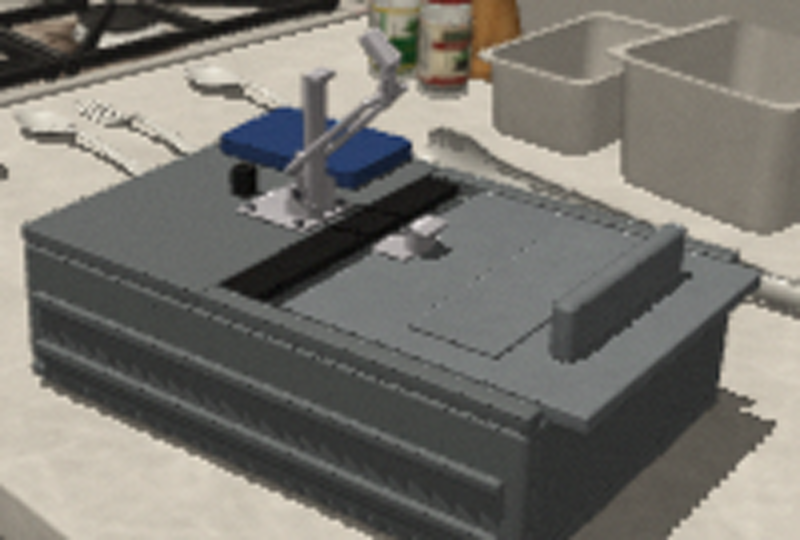

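```bash
cat > h.py <<'E'
import numpy as np,cv2
def cloud(c):
    K=c["camera_matrix"];z=c["range_z"];v,u=np.mgrid[:z.shape[0],:z.shape[1]]
    P=np.stack([(u-K[0,2])/K[0,0]*z,(v-K[1,2])/K[1,1]*z,z],-1)
    return (P-c["t"])@c["R"]
def at(c,u,v,zw):  # world point on plane z=zw
    K=c["camera_matrix"];d=c["R"].T@np.array([(u-K[0,2])/K[0,0],(v-K[1,2])/K[1,1],1]);o=-c["R"].T@c["t"]
    return o+d*(zw-o[2])/d[2]
def tri(obs):
    A=[];b=[]
    for c,u,v in obs:
        K=c["camera_matrix"];d=c["R"].T@np.array([(u-K[0,2])/K[0,0],(v-K[1,2])/K[1,1],1]);d/=np.linalg.norm(d);o=-c["R"].T@c["t"]
        M=np.eye(3)-np.outer(d,d);A.append(M);b.append(M@o)
    x,*_=np.linalg.lstsq(np.vstack(A),np.hstack(b),rcond=None)
    r=[np.linalg.norm(m@x-q) for m,q in zip(A,b)]
    return x,r
E
python3 - <<'E'
from h import *
T=np.load("pics/top0.npz");S=np.load("pics/scene0.npz")
P=cloud(T);Q=cloud(S)
for n,C in(("top",P),("scene",Q)):
    m=(abs(C[...,2]-.1)<.015)&(C[...,0]>.2)&(C[...,0]<.7)&(abs(C[...,1])<.25)
    print(n,m.sum(),np.median(C[m][:,2]))
tc=lambda u,v:(185+(u+.5)/4-.5,120+(v+.5)/4-.5)
sc=lambda u,v:(180+(u+.5)/4-.5,130+(v+.5)/4-.5)
z=.1
for n,p,zz in [("deck far-left",(30,128),z),("deck near-left",(97,547),z),("deck edge far",(275,90),z),("deck edge near",(343,508),z),("lid far -y",(680,52),z),("lid near -y",(745,410),z),("rib far",(630,113),.13),("rib near",(668,352),.13),("pivot",(288,290),.116),("keeper lip",(430,270),.117)]:
    print(n,at(T,*tc(*p),zz).round(4))
pairs={"rib near top end":((668,352),(567,300)),"rib far top end":((632,112),(676,230)),"lid corner near":((745,410),(588,425)),"lid corner far":((680,52),(757,268)),"deck near-left corner":((97,547),(27,235)),"scourer":((265,222),(408,160))}
for n,(a,b) in pairs.items(): 
    x,r=tri([(T,*tc(*a)),(S,*sc(*b))]);print(n,x.round(4),np.round(r,4))
# rib from cloud
for C in(P,Q):
    m=(C[...,2]>.123)&(C[...,2]<.135)&(C[...,1]<-.09)&(C[...,1]>-.25)&(C[...,0]>.4)&(C[...,0]<.7)
    p=C[m];print("rib",len(p),p.mean(0),np.percentile(p[:,2],[50,95]));w,V=np.linalg.eigh(np.cov(p[:,:2].T));print(np.degrees(np.arctan2(*V[::-1,1])), 4*np.sqrt(w))
    m=(C[...,2]>.108)&(C[...,2]<.25)&(C[...,1]>-.09)&(C[...,1]<.1)&(C[...,0]>.45)&(C[...,0]<.6)
    for q in sorted(C[m][::6].round(3).tolist(),key=lambda a:-a[2])[:12]:print(q)
E
```

```text
top 15578 0.10173116261288348
scene 7585 0.10023639638069821
deck far-left [0.6251 0.1412 0.1   ]
deck near-left [0.4102 0.1026 0.1   ]
deck edge far [0.646  0.0147 0.1   ]
deck edge near [ 0.4316 -0.0226  0.1   ]
lid far -y [ 0.6674 -0.1937  0.1   ]
lid near -y [ 0.4839 -0.2263  0.1   ]
rib far [ 0.6305 -0.1626  0.13  ]
rib near [ 0.5121 -0.1812  0.13  ]
pivot [0.5415 0.0064 0.116 ]
keeper lip [ 0.5523 -0.0648  0.117 ]
rib near top end [ 0.5142 -0.1836  0.1299] [0.0031 0.0031]
rib far top end [ 0.6314 -0.1639  0.1241] [0.001 0.001]
lid corner near [ 0.4841 -0.2275  0.0964] [0.0004 0.0004]
lid corner far [ 0.6663 -0.1924  0.1022] [0.001 0.001]
deck near-left corner [0.4104 0.1029 0.093 ] [0.0009 0.0009]
scourer [0.5864 0.0074 0.1209] [0.0156 0.0156]
rib 384 [ 0.57067577 -0.17481653  0.130098  ] [0.13038603 0.133148  ]
-169.66724054494972 [0.01417381 0.13677429]
[0.547, -0.03, 0.215]
[0.541, -0.026, 0.215]
[0.545, -0.032, 0.214]
[0.543, -0.023, 0.213]
[0.54, -0.03, 0.213]
[0.549, -0.023, 0.212]
[0.549, -0.033, 0.211]
[0.545, -0.021, 0.211]
[0.544, -0.033, 0.211]
[0.551, -0.032, 0.208]
[0.542, -0.037, 0.208]
[0.548, -0.041, 0.205]
rib 242 [ 0.56096972 -0.18047215  0.12827961] [0.12912058 0.13092955]
-170.17050293887627 [0.01305994 0.13876105]
[0.541, -0.027, 0.215]
[0.543, -0.03, 0.213]
[0.543, -0.031, 0.211]
[0.537, -0.034, 0.211]
[0.538, -0.031, 0.208]
[0.545, -0.038, 0.206]
[0.538, -0.028, 0.205]
[0.543, -0.037, 0.204]
[0.54, -0.038, 0.203]
[0.54, -0.035, 0.2]
[0.539, -0.036, 0.198]
[0.54, -0.04, 0.197]
```

```bash
cat >> h.py <<'E'
from scipy.spatial.transform import Rotation as Rot
YAW=np.radians(10.1)
cx=np.array([np.cos(YAW),np.sin(YAW),0]);cy=np.array([-np.sin(YAW),np.cos(YAW),0]);cz=np.array([0,0,1.])
PIV=np.array([0.5415,0.0064,0])  # provisional xy of pivot (carrier y=.035)
def W(y,z,x=0): return PIV+cx*x+cy*(y-.035)+cz*z
def Cc(p): d=np.asarray(p)-PIV; return np.array([d@cx,d@cy+.035,p[2]])
def quat(tilt=0,s=1):
    # tilt>0: fingers point toward +y as well as down. s: sign of tool y along cx
    z=np.sin(tilt)*cy-np.cos(tilt)*cz; y=s*cx; x=np.cross(y,z)
    q=Rot.from_matrix(np.stack([x,y,z],1)).as_quat(); return np.array([q[3],*q[:3]])
def snap(n,crop=None,cam="wrist"):
    from bench import eyes
    c=eyes.camera(cam);np.savez(f"pics/{n}.npz",**c);im=cv2.cvtColor(c["image"],cv2.COLOR_RGB2BGR)
    cv2.imwrite(f"pics/{n}.png",cv2.resize(im,None,fx=1.5,fy=1.5,interpolation=cv2.INTER_CUBIC));return c
def rep():
    from bench import telemetry
    s=telemetry.state();print("t%.2f"%s["time_s"],"C",Cc(s["tool_pos"]).round(4),"F",np.round([s["force"]@cx,s["force"]@cy,s["force"][2]],2),"gap %.3f"%s["finger_gap"],flush=True);return s
E
python3 - <<'E'
from h import *
from bench import *
for s in(1,-1):
    for y,z in((-.06,.3),(-.17,.108),(-.02,.2),(-.05,.112),(.06,.15)):
        print(s,y,z,inverse_kinematics(W(y,z),quat(0,s)))
    for t in (.5,.8): print(inverse_kinematics(W(.08,.15),quat(t,s)),inverse_kinematics(W(0.02,.18),quat(t,s)))
E
```

```text
1 -0.06 0.3 [-3.08035271e-01  1.28558662e-01  1.43825638e+00 -4.44089210e-16
  1.57477761e+00 -4.84313526e-01]
1 -0.17 0.108 [-4.68199955e-01  3.70699388e-01  1.54382101e+00 -4.44089210e-16
  1.22707225e+00 -6.44478209e-01]
1 -0.02 0.2 [-2.42873299e-01  1.65095616e-01  1.60187891e+00 -4.44089210e-16
  1.37461813e+00 -4.19151554e-01]
1 -0.05 0.112 [-2.92071673e-01  2.72608915e-01  1.66510433e+00 -4.44089210e-16
  1.20387941e+00 -4.68349927e-01]
1 0.06 0.15 [-1.03238422e-01  1.81304327e-01  1.69142455e+00 -4.44089210e-16
  1.26886378e+00 -2.79516677e-01]
[-0.34524392  0.29954084  1.63907125  0.43067986  1.47797817 -0.62225512] [-0.43278976  0.31425255  1.55185546  0.4041372   1.57779419 -0.66859024]
[-0.46183746  0.4427893   1.58688917  0.6160312   1.645372   -0.76391656] [-0.53774756  0.46161792  1.48735824  0.58363786  1.75111474 -0.77573714]
-1 -0.06 0.3 [-3.08035271e-01  1.28558662e-01  1.43825638e+00 -4.44089210e-16
  1.57477761e+00  2.65727913e+00]
-1 -0.17 0.108 [-4.68199955e-01  3.70699388e-01  1.54382101e+00 -4.44089210e-16
  1.22707225e+00  2.49711444e+00]
-1 -0.02 0.2 [-2.42873299e-01  1.65095616e-01  1.60187891e+00 -4.44089210e-16
  1.37461813e+00  2.72244110e+00]
-1 -0.05 0.112 [-2.92071673e-01  2.72608915e-01  1.66510433e+00 -4.44089210e-16
  1.20387941e+00  2.67324273e+00]
-1 0.06 0.15 None
[-0.34524392  0.29954084  1.63907125  0.43067986  1.47797817  2.51933753] [-0.43278976  0.31425255  1.55185546  0.4041372   1.57779419  2.47300241]
[-0.46183746  0.4427893   1.58688917  0.6160312   1.645372    2.3776761 ] [-0.53774756  0.46161792  1.48735824  0.58363786  1.75111474  2.36585552]
```

Run:
```python
from h import *
from bench import *
env.move_ptp(W(.06,.27),quat()); snap("w1"); rep()
env.move_l(W(-.03,.27),speed=.2); snap("w2"); rep()
```

```text
t2.29 C [0.     0.061  0.2699] F [0.95 0.37 0.15] gap 1.003
t2.94 C [-0.     -0.0288  0.2698] F [-0.24  0.68 -0.62] gap 1.000
```

View pics/w1.png

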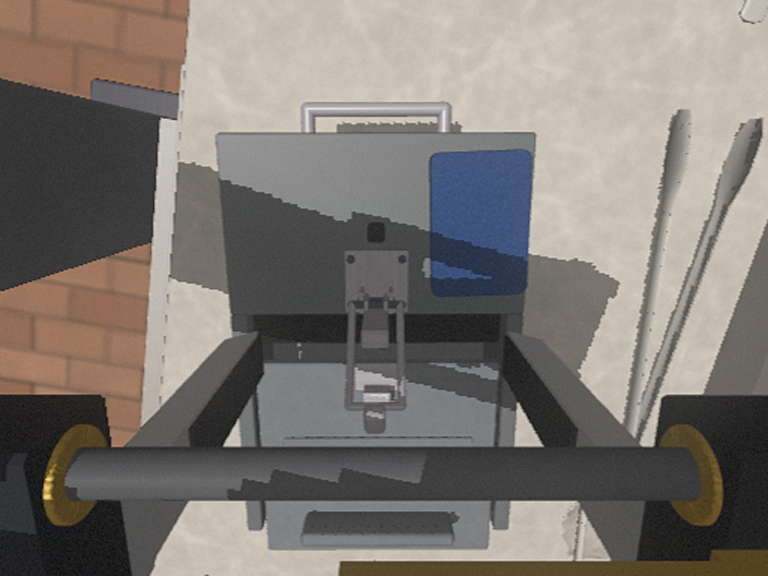

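View pics/w2.png

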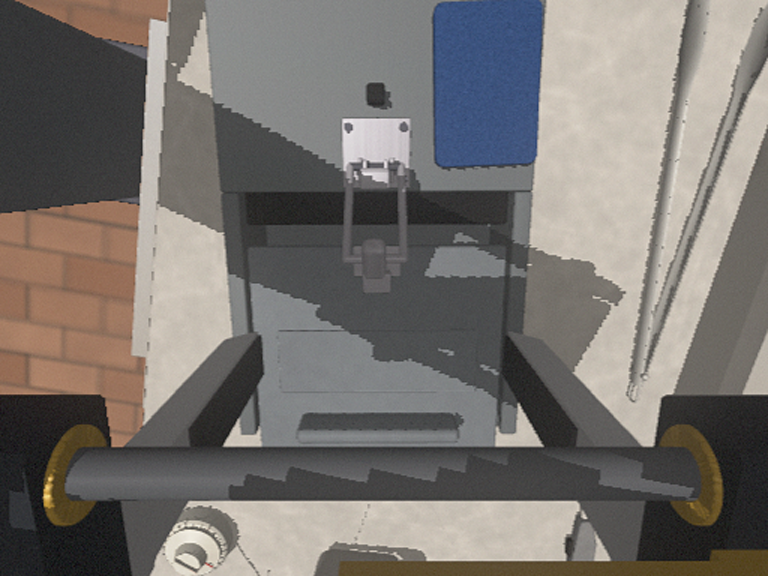

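Both wrist views are aligned with the carrier. In w2, the loop tab is near (375,245), the loop hinge near (375,175), the keeper near (377,275) and the rib near (380,430). I'll crop in for precise pixels.

Run:
```python
import cv2,numpy as np
for n,(v0,v1,u0,u1) in {"w1":(150,300,200,300),"w2":(45,205,200,300)}.items():
    im=cv2.cvtColor(np.load(f"pics/{n}.npz")["image"],cv2.COLOR_RGB2BGR)[v0:v1,u0:u1]
    im=cv2.convertScaleAbs(im,alpha=1.4,beta=20)
    f=600/im.shape[0]; im=cv2.resize(im,None,fx=f,fy=f,interpolation=cv2.INTER_CUBIC);cv2.imwrite(f"pics/{n}c.png",im);print(f)
a=cv2.imread("pics/w1c.png");b=cv2.imread("pics/w2c.png");cv2.imwrite("pics/w12c.png",np.hstack([a,b]));print(a.shape)
```

```text
4.0
3.75
(600, 400, 3)
```

View pics/w12c.png

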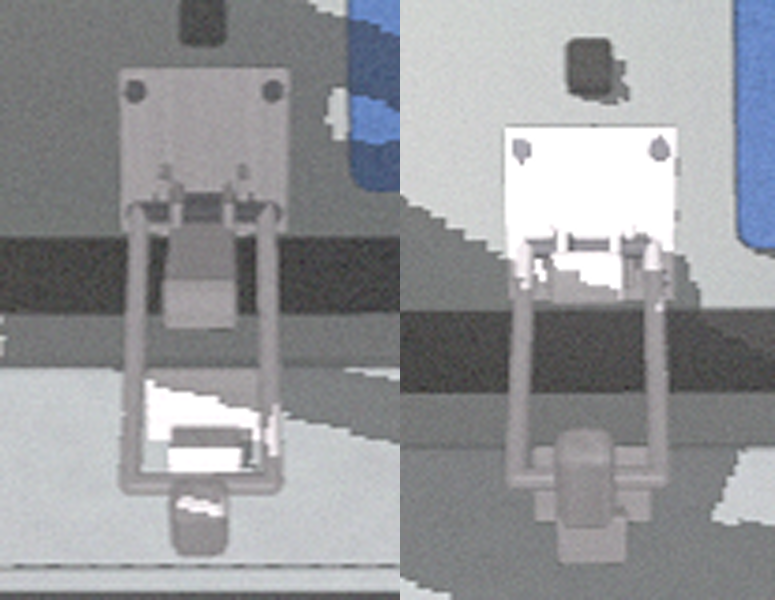

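Run:
```python
from h import *
A=np.load("pics/w1.npz");B=np.load("pics/w2.npz")
a=lambda x,y:(A,200+(x+.5)/4-.5,150+(y+.5)/4-.5)
b=lambda x,y:(B,200+(x-400+.5)/3.75-.5,45+(y+.5)/3.75-.5)
for n,p,q in [("bar",(202,484),(587,478)),("bar L",(124,484),(511,478)),("bar R",(279,484),(664,478)),("holeL",(134,91),(521,149)),("holeR",(272,91),(659,149)),("lip end mid",(207,470),(592,562)),("rest",(203,0),(590,40)),("deck edge",(50,238),(440,311)),("lever base",(203,195),(590,240)),("lever top -y edge",(200,328),(588,298)),("plate far L",(121,69),(505,127)),("plate far R",(290,69),(676,127)),("pin L?",(137,212),(523,245)),("pin R?",(268,212),(653,245))]:
    x,r=tri([a(*p),b(*q)]);print(n,x.round(4),"C",Cc(x).round(4),"res",np.round(r,4)[0])
for n,C in (("w1",A),("w2",B)):
    P=cloud(C)
    for nm,(u,v) in {"bar":(a if n=="w1" else b)(*((202,484) if n=="w1" else (540,478)))[1:] and None or (0,0)}.items(): pass
    def pr(nm,g):
        _,u,v=g; q=P[int(round(v)),int(round(u))]; print(n,nm,Cc(q).round(4))
    if n=="w1":
        for nm,p in {"bar":(150,484),"bar2":(250,484),"tab":(200,540),"levertop":(200,318),"deck":(60,150),"lid":(60,450),"lip":(200,460)}.items(): pr(nm,a(*p))
    else:
        for nm,p in {"bar":(530,478),"bar2":(640,478),"tab up":(585,445),"tab lo":(585,510),"deck":(450,100),"lid":(450,560),"lip":(590,555)}.items(): pr(nm,b(*p))
    # rib
    if n=="w2":
        C3=np.array([Cc(q) for q in P.reshape(-1,3)[::1]]) if False else None
    D=P-PIV; X=D@cx;Y=D@cy+.035;Z=P[...,2]
    m=(Z>.124)&(Z<.135)&(Y<-.12)&(Y>-.18)&(abs(X)<.08)
    print("rib",m.sum(),[np.percentile(k[m],[2,50,98]).round(4) for k in(X,Y,Z)])
    for v in(-.04,0,.04):
        mm=m&(abs(X-v)<.01)
        if mm.any(): print("  ",v,np.percentile(Y[mm],[2,50,98]).round(4))
```

```text
bar [ 0.5442 -0.0364  0.1811] C [-0.0049 -0.0076  0.1811] res 0.0001
bar L [ 0.5272 -0.0394  0.1811] C [-0.0221 -0.0076  0.1811] res 0.0002
bar R [ 0.5611 -0.0334  0.1809] C [ 0.0123 -0.0076  0.1809] res 0.0003
holeL [0.5122 0.0345 0.1033] C [-0.0239  0.0678  0.1033] res 0.0001
holeR [0.5488 0.041  0.1031] C [0.0132 0.0678 0.1031] res 0.0001
lip end mid [ 0.5515 -0.078   0.0911] C [-0.005  -0.0499  0.0911] res 0.0003
rest [0.5262 0.063  0.1138] C [-0.0051  0.0934  0.1138] res 0.0001
deck edge [ 0.4959 -0.0121  0.0978] C [-0.0482  0.0248  0.0978] res 0.0005
lever base [0.5349 0.0143 0.1223] C [-0.0051  0.044   0.1223] res 0.0001
lever top -y edge [0.5374 0.0023 0.1862] C [-0.0048  0.0317  0.1862] res 0.0002
plate far L [0.5074 0.0395 0.1019] C [-0.0278  0.0735  0.1019] res 0.0003
plate far R [0.5524 0.0475 0.1016] C [0.0179 0.0735 0.1016] res 0.0
pin L? [0.5189 0.0102 0.134 ] C [-0.0216  0.0427  0.134 ] res 0.0
pin R? [0.551  0.0159 0.1338] C [0.011  0.0427 0.1338] res 0.0002
w1 bar [-0.0164 -0.0064  0.1841]
w1 bar2 [ 0.0059 -0.007   0.1829]
w1 tab [-0.0044 -0.006   0.2089]
w1 levertop [-0.0047  0.0331  0.1835]
w1 deck [-0.0444  0.0509  0.1001]
w1 lid [-0.047  -0.0389  0.1   ]
w1 lip [-0.0059 -0.0344  0.1165]
rib 1033 [array([-0.0618, -0.0049,  0.0509]), array([-0.1534, -0.1466, -0.1429]), array([0.1243, 0.1286, 0.1304])]
   -0.04 [-0.1533 -0.1468 -0.1432]
   0 [-0.1537 -0.1469 -0.1428]
   0.04 [-0.1535 -0.1464 -0.1428]
w2 bar [-0.0178 -0.0072  0.1831]
w2 bar2 [ 0.0069 -0.0069  0.1843]
w2 tab up [-0.0048  0.0047  0.2113]
w2 tab lo [-0.005  -0.0101  0.2049]
w2 deck [-0.0428  0.0809  0.1001]
w2 lid [-0.047  -0.0473  0.099 ]
w2 lip [-0.0058 -0.0417  0.1166]
rib 1153 [array([-0.0611, -0.0071,  0.0517]), array([-0.1546, -0.1473, -0.1433]), array([0.1245, 0.1287, 0.1305])]
   -0.04 [-0.1548 -0.1478 -0.1436]
   0 [-0.153  -0.1472 -0.143 ]
   0.04 [-0.1534 -0.1469 -0.1432]
```

Deck edge and x offsets show my frame is off by about 5 mm each way, so I'll correct it. The keeper comes out at y≈-42 mm, i.e. the lid is about 23 mm open. Now I'll push the lid shut.

```bash
cat >> h.py <<'E'
PIV=PIV-.005*cx+.005*cy
E
python3 - <<'E'
from h import *
from bench import *
effector.set_gripper(0.0,20)
env.move_ptp(W(-.190,.20),quat()); env.move_l(W(-.190,.111),speed=.2); env.dwell(.2); rep()
print(env.move_l(W(-.171,.111),speed=.06,f_stop=6)); rep()
hit=env.move_l(W(-.128,.111),speed=.015,f_stop=12); rep(); env.dwell(.25); rep()
print(hit)
E
```

```text
t5.87 C [ 0.0015 -0.1908  0.1135] F [-0.09 -0.27 -0.45] gap 0.004
False
t6.33 C [-0.     -0.1704  0.111 ] F [-0.05 -0.25 -0.54] gap 0.006
t7.78 C [-1.000e-04 -1.546e-01  1.109e-01] F [ 0.46 -1.73  1.26] gap 0.007
t8.03 C [-0.0009 -0.1546  0.1099] F [0.03 0.18 0.29] gap 0.006
True
```

Run:
```python
from h import *
from bench import *
for i in range(6):
    s=telemetry.state(); y=Cc(s["tool_pos"])[1]
    hit=env.move_l(W(y+.002,.111),speed=.01,f_stop=13); a=rep(); env.dwell(.1); print(hit); rep()
    if hit: break
snap("w3"); snap("t3",cam="top"); snap("s3",cam="scene")
```

```text
t8.48 C [-0.001  -0.1546  0.1099] F [-0.39 -5.5  -4.92] gap 0.004
False
t8.58 C [-0.001  -0.1546  0.1099] F [ 0.1  -6.72 -5.5 ] gap 0.005
t8.83 C [-0.001  -0.1546  0.1099] F [-0.3  -7.02 -5.03] gap 0.000
False
t8.93 C [-0.001  -0.1545  0.1099] F [-0.21 -7.27 -4.7 ] gap 0.003
t9.18 C [-0.001  -0.1545  0.1099] F [-0.13 -7.42 -5.27] gap 0.005
False
t9.28 C [-0.001  -0.1546  0.1099] F [-0.24 -7.03 -4.43] gap 0.005
t9.53 C [-0.001  -0.1545  0.1099] F [-0.25 -7.44 -5.85] gap 0.003
False
t9.63 C [-0.001  -0.1546  0.1099] F [-0.45 -7.83 -4.9 ] gap 0.004
t9.88 C [-0.001  -0.1546  0.1099] F [-0.82 -7.13 -5.31] gap 0.000
False
t9.98 C [-0.001  -0.1545  0.1099] F [-0.32 -6.99 -4.22] gap 0.004
t10.23 C [-0.001  -0.1546  0.1099] F [-1.19 -6.91 -5.63] gap 0.006
False
t10.33 C [-0.001  -0.1545  0.1099] F [-0.56 -5.97 -4.22] gap 0.009
```

View pics/w3.png

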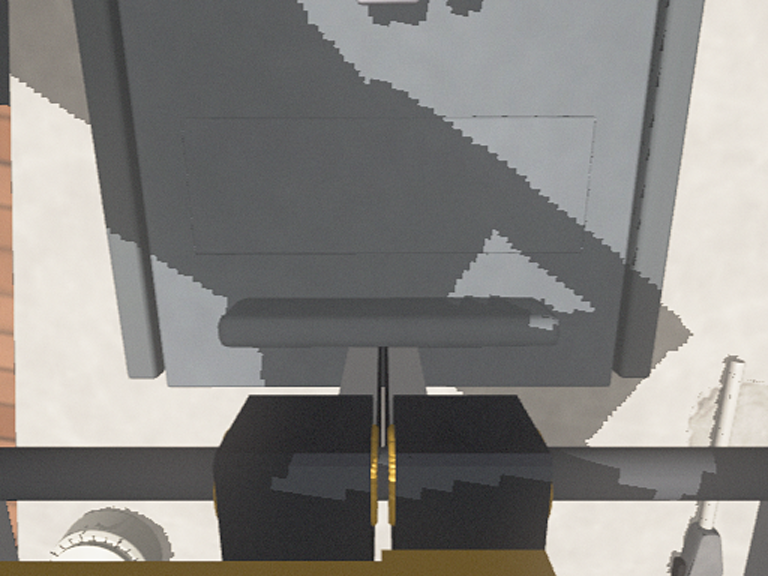

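The arm is compliant (about 3.5 N/mm). The lid stopped and 7 N doesn't move it, which fits the seal. I'll press firmly to about 13 N and hold to confirm.

Run:
```python
from h import *
from bench import *
for k in (.0025,.003,.0035,.004,.0045,.005):
    s=telemetry.state()
    env.move_l(W(-.1546+k,.110),speed=.01,f_stop=8); env.dwell(.15); s=rep()
    if s["force"]@cy<-12.5: break
```

```text
t10.89 C [-0.001  -0.1546  0.1099] F [-2.52 -7.69 -1.5 ] gap 0.003
t11.29 C [-0.001  -0.1546  0.1099] F [-1.24 -8.39 -2.83] gap 0.002
t11.69 C [-0.001  -0.1545  0.1099] F [-1.63 -9.87 -2.22] gap 0.004
t12.09 C [-0.001  -0.1544  0.1099] F [ -1.62 -10.33  -2.12] gap 0.004
t12.49 C [-0.001  -0.1543  0.1099] F [ -2.2  -10.92  -2.41] gap 0.008
t12.89 C [-0.001  -0.1541  0.1099] F [ -2.44 -11.64  -3.28] gap 0.004
```

That is the seal yielding (the position creeps about 0.4 mm as the force goes from 9 to 11.6 N). Now I'll retreat and measure keeper, bar and tab again.

Run:
```python
from h import *
from bench import *
env.move_l(W(-.165,.111),speed=.06); env.move_l(W(-.165,.2),speed=.25)
effector.set_gripper(0.45,20)
env.move_ptp(W(-.03,.27),quat()); env.dwell(.1); A=snap("w4"); rep()
env.move_l(W(.03,.27),speed=.2);env.dwell(.1); B=snap("w5"); rep()
for n,C,(v0,v1,u0,u1) in (("w4",A,(70,200,200,300)),("w5",B,(130,260,200,300))):
    im=cv2.cvtColor(C["image"],cv2.COLOR_RGB2BGR)[v0:v1,u0:u1];im=cv2.convertScaleAbs(im,alpha=1.4,beta=20)
    cv2.imwrite(f"pics/{n}c.png",cv2.resize(im,None,fx=4,fy=4,interpolation=cv2.INTER_CUBIC))
cv2.imwrite("pics/w45c.png",np.hstack([cv2.imread("pics/w4c.png"),cv2.imread("pics/w5c.png")]))
```

```text
t15.42 C [-0.0007 -0.0313  0.2683] F [ 0.23 -0.39 -0.18] gap 0.451
t16.02 C [0.     0.0286 0.2698] F [ 0.37 -0.64 -0.61] gap 0.451
```

View pics/w45c.png

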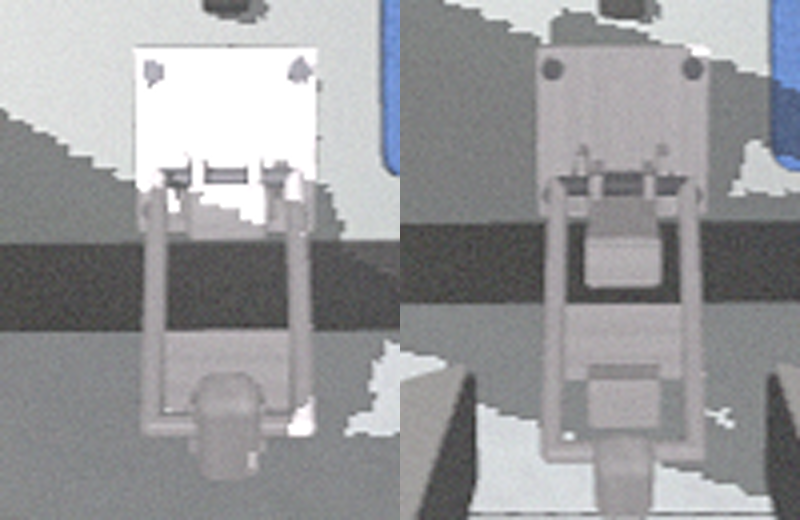

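Run:
```python
from h import *
A=np.load("pics/w4.npz");B=np.load("pics/w5.npz")
a=lambda x,y:(A,200+(x+.5)/4-.5,70+(y+.5)/4-.5)
b=lambda x,y:(B,200+(x-400+.5)/4-.5,130+(y+.5)/4-.5)
for n,p,q in [("bar",(228,422),(624,452)),("holeL",(152,70),(551,68)),("holeR",(299,70),(693,68)),("lever base",(226,168),(624,177)),("deck edge",(60,242),(450,223)),("lid edge",(60,331),(450,303)),("plate -y edge... n/a",(228,46),(624,44))]:
    x,r=tri([a(*p),b(*q)]);print(n,"C",Cc(x).round(4),"res",np.round(r,4)[0])
print("lip end",Cc(at(*b(624,428),.117)), "lip back",Cc(at(*b(624,366),.117)),"lid front edge",Cc(at(*b(450,303),.1)),Cc(at(*a(60,331),.1)),"deck edge",Cc(at(*b(450,223),.1)),Cc(at(*a(60,242),.1)))
P=cloud(B)
for p in [(624,370),(624,385),(624,400),(624,415),(624,425),(624,433),(615,480),(624,480),(624,500),(624,230),(624,250),(624,270),(624,284),(560,452),(690,452),(640,290),(624,330)]:
    _,u,v=b(*p);print(p,Cc(P[int(round(v)),int(round(u))]).round(4))
P=cloud(A)
print("w4")
for p in [(228,380),(228,390),(228,400),(228,420),(228,440),(228,460),(228,475),(175,422),(280,422)]:
    _,u,v=a(*p);print(p,Cc(P[int(round(v)),int(round(u))]).round(4))
```

```text
bar C [ 1.000e-04 -1.110e-02  1.852e-01] res 0.0
holeL C [-0.0189  0.063   0.1034] res 0.0001
holeR C [0.0183 0.0629 0.1032] res 0.0001
lever base C [-0.      0.0391  0.1313] res 0.0002
deck edge C [-0.0455  0.0205  0.1008] res 0.0019
lid edge C [-0.0466 -0.0031  0.098 ] res 0.0019
plate -y edge... n/a C [0.0003 0.069  0.1001] res 0.0001
lip end [ 1.04895481e-04 -3.28431558e-02  1.17000000e-01] lip back [ 0.00012602 -0.01509077  0.117     ] lid front edge [-0.04828348 -0.00241785  0.1       ] [-0.04443345 -0.00292632  0.1       ] deck edge [-0.04750372  0.02041935  0.1       ] [-0.0436749   0.02037826  0.1       ]
(624, 370) [ 0.0005 -0.0187  0.1095]
(624, 385) [ 0.0005 -0.0209  0.1163]
(624, 400) [ 0.0005 -0.0254  0.1165]
(624, 415) [ 0.0005 -0.0289  0.1162]
(624, 425) [ 0.0005 -0.0323  0.1165]
(624, 433) [0.0003 0.0021 0.2072]
(615, 480) [-0.002  -0.0058  0.2125]
(624, 480) [ 0.0003 -0.0054  0.2133]
(624, 500) [ 0.0003 -0.0126  0.207 ]
(624, 230) [0.0004 0.0364 0.1767]
(624, 250) [0.0004 0.0341 0.1851]
(624, 270) [0.0004 0.0296 0.1844]
(624, 284) [0.0004 0.026  0.1839]
(560, 452) [-0.0136 -0.0126  0.1824]
(690, 452) [ 0.0144 -0.0125  0.1827]
(640, 290) [0.0051 0.0007 0.0975]
(624, 330) [ 0.0006 -0.0093  0.1029]
w4
(228, 380) [0.0003 0.0016 0.2119]
(228, 390) [3.000e-04 2.000e-04 2.122e-01]
(228, 400) [ 0.0003 -0.0017  0.2143]
(228, 420) [ 0.0003 -0.0056  0.2132]
(228, 440) [ 0.0003 -0.0102  0.209 ]
(228, 460) [ 0.0004 -0.0149  0.2051]
(228, 475) [ 0.0004 -0.0179  0.2023]
(175, 422) [-0.0111 -0.0115  0.1826]
(280, 422) [ 0.0112 -0.0116  0.182 ]
```

The lip's end is at y≈-33 mm, so the seat is at ≈-28 mm (lid open ≈8–9 mm, matching the rib contact). The tab centre is at ≈(y -8, z 204 mm). I'll grasp the tab now.

```bash
cat >> h.py <<'E'
DEL=.115
def pin(th): return np.array([.035+.016*np.cos(th),.116+.016*np.sin(th)])
def bar_from(th,ph): a=ph-DEL; return pin(th)+.07*np.array([-np.cos(a),np.sin(a)])
def tab_from_bar(b,ph): return b+.015*np.array([-np.cos(ph),np.sin(ph)])+.018*np.array([np.sin(ph),np.cos(ph)])
def solve_bar(b):  # lever angle & loop rise for bar position b (upright-ish lever branch)
    from scipy.optimize import brentq
    f=lambda th:np.linalg.norm(pin(th)-b)-.07
    th=brentq(f,.3,2.6); p=pin(th); return th,np.arctan2(b[1]-p[1],p[0]-b[0])+DEL
OFF=.011 # TCP below tab centre
E
python3 - <<'E'
from h import *
from bench import *
b=bar_from(1.53,.9);print(b,tab_from_bar(b,.9))
env.move_l(W(-.008,.235),speed=.2)
env.move_l(W(-.008,.194),speed=.1,f_stop=8); env.dwell(.1); rep()
effector.set_gripper(0.0,14); rep(); snap("w6"); snap("s6",cam="scene")
E
```

```text
[-0.01386462  0.18146445] [-0.00908888  0.20440333]
t17.08 C [ 0.0008 -0.0081  0.1952] F [ 0.38 -0.34  0.1 ] gap 0.448
t17.66 C [ 0.0003 -0.0081  0.1942] F [ 1.43  0.75 -0.56] gap 0.126
```

View pics/w6.png

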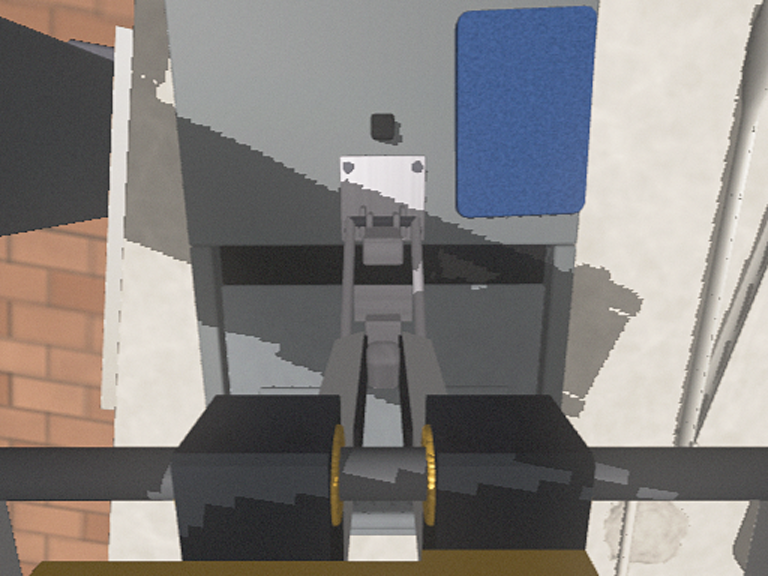

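Run:
```python
import cv2
im=cv2.imread("pics/s6.png");cv2.imwrite("pics/s6c.png",cv2.resize(im[150:400,270:570],None,fx=2.4,fy=2.4,interpolation=cv2.INTER_CUBIC))
```

```text
(no output)
```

View pics/s6c.png

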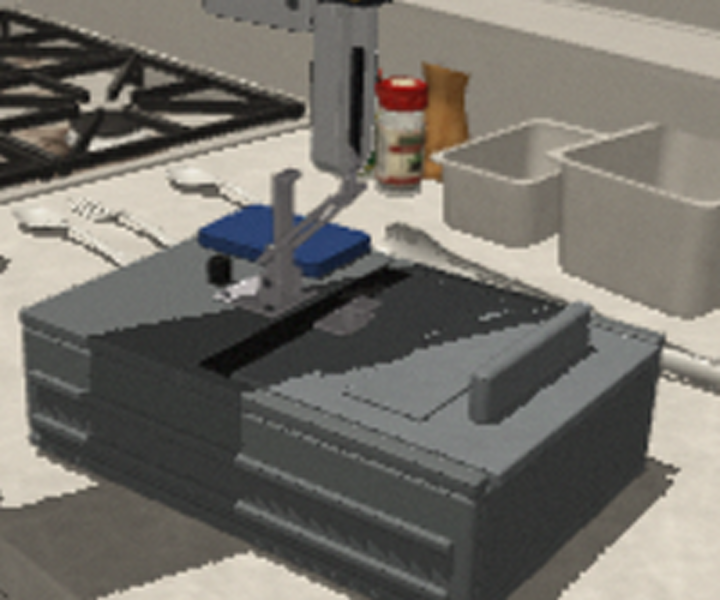

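The gap is 11.8 mm, which matches the tab's 12 mm width, and the views show it between the pads. I'll swing the loop down in an arc and pull towards -y.

Run:
```python
from h import *
from bench import *
# offset between model tab and grasped TCP
b0=bar_from(1.53,.9);t0=tab_from_bar(b0,.9)
o=np.array([-.008,.194])-t0+np.array([.0005,.0]); print(o)
def go(t,sp=.08,f=14):
    p=t+o; return env.move_l(W(p[0],p[1]),speed=sp,f_stop=f)
for ph in (.75,.6,.45,.3):
    print(ph,go(tab_from_bar(bar_from(1.53,ph),ph))); 
rep()
for b in ((-.036,.138),(-.041,.131)):
    th,ph=solve_bar(np.array(b));print(b,th,ph,go(tab_from_bar(np.array(b),ph),.05));s=rep()
snap("w7"); snap("s7",cam="scene")
im=cv2.imread("pics/s7.png");cv2.imwrite("pics/s7c.png",cv2.resize(im[200:350,330:530],None,fx=4,fy=4,interpolation=cv2.INTER_CUBIC))
```

```text
[ 0.00158888 -0.01040333]
0.75 False
0.6 False
0.45 False
0.3 False
t18.99 C [ 1.000e-04 -4.080e-02  1.554e-01] F [ 2.82 -0.84 -0.47] gap 0.125
(-0.036, 0.138) 1.6497484983242143 0.20153426641623273 False
t19.32 C [-0.     -0.045   0.1477] F [ 4.3   0.7  -1.86] gap 0.124
(-0.041, 0.131) 1.9552066421770513 0.11739549189800555 False
t19.68 C [-1.000e-04 -5.170e-02  1.397e-01] F [ 3.78  1.76 -1.01] gap 0.130
```

View pics/s7c.png

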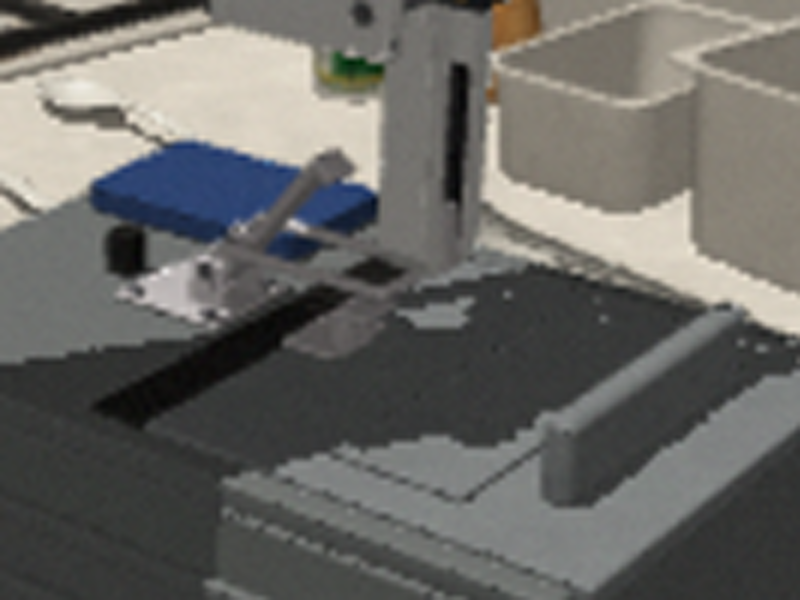

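View pics/w7.png

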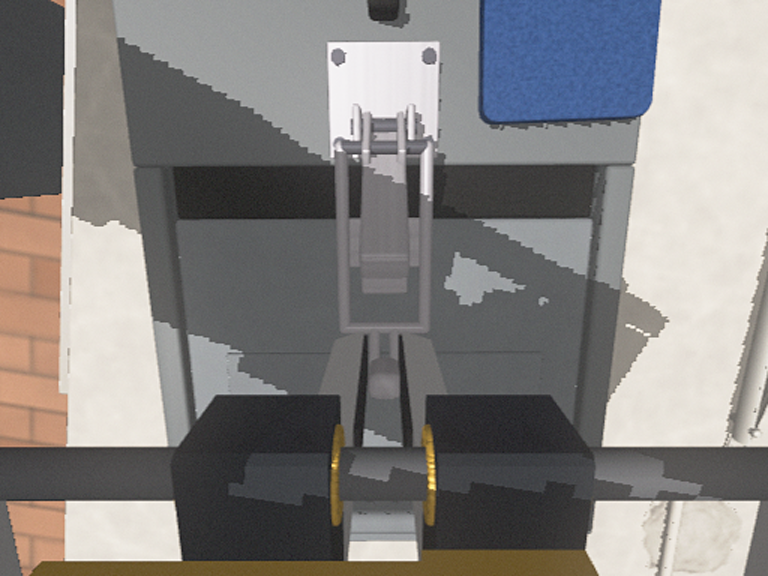

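Run:
```python
from h import *
B=np.load("pics/w7.npz");P=cloud(B)
for u,v in [(350,328),(365,328),(420,328),(384,375),(384,145),(345,148),(385,270),(385,285)]:
    print((u,v),Cc(P[int(v/1.5),int(u/1.5)]).round(4))
# ray at bar for z guesses
for z in (.13,.128,.126): print(Cc(at(B,370/1.5,327.5/1.5,z)))
```

```text
(350, 328) [-0.0136 -0.043   0.1325]
(365, 328) [-0.0076 -0.0432  0.132 ]
(420, 328) [ 0.0145 -0.0429  0.1329]
(384, 375) [ 1.00e-04 -5.11e-02  1.61e-01]
(384, 145) [0.0002 0.0272 0.1324]
(345, 148) [-0.0141  0.0261  0.132 ]
(385, 270) [ 1.000e-04 -1.290e-02  1.655e-01]
(385, 285) [ 0.0002 -0.0297  0.1163]
[-0.00549743 -0.0440937   0.13      ]
[-0.00555256 -0.04476379  0.128     ]
[-0.00560769 -0.04543387  0.126     ]
```

The bar is at y≈-43.5, z≈130 mm and clears the lip end (-33). I'll lower it past the lip, then back under it.

Run:
```python
from h import *
from bench import *
o=np.array([ 0.00158888, -0.01040333])
def go(b,sp=.05,f=10):
    b=np.array(b);th,ph=solve_bar(b);p=tab_from_bar(b,ph)+o
    h=env.move_l(W(p[0],p[1]),speed=sp,f_stop=f);print(b,round(th,2),round(ph,2),p.round(4),h);rep();return h
for b in ((-.0385,.122),(-.0385,.115),(-.0385,.1085)):
    if go(b,.04): break
env.dwell(.1);snap("w8");rep()
P=cloud(np.load("pics/w8.npz"));D=P-PIV;X=D@cx;Y=D@cy+.035;Z=P[...,2]
m=(abs(abs(X)-.0145)<.003)&(Z>.105)&(Z<.15)&(Y>-.06)&(Y<-.025);print([np.percentile(k[m],[0,10,50,90]).round(4) for k in(Y,Z)])
```

```text
[-0.0385  0.122 ] 1.83 -0.02 [-0.0523  0.1293] False
t20.21 C [ 0.0002 -0.0536  0.1293] F [ 3.35 -4.02  0.5 ] gap 0.125
[-0.0385  0.115 ] 1.91 -0.12 [-0.0539  0.1207] False
t20.57 C [ 1.000e-04 -5.420e-02  1.203e-01] F [ 4.12 -4.39 -0.43] gap 0.123
[-0.0385  0.1085] 2.02 -0.2 [-0.0552  0.1127] False
t20.93 C [-0.     -0.0547  0.112 ] F [ 4.35 -0.84 -0.49] gap 0.126
t21.07 C [-0.     -0.0547  0.1123] F [ 4.91 -0.06 -1.84] gap 0.125
[array([-0.0465, -0.0457, -0.0451, -0.0296]), array([0.1068, 0.1095, 0.1173, 0.1448])]
```

View pics/w8.png

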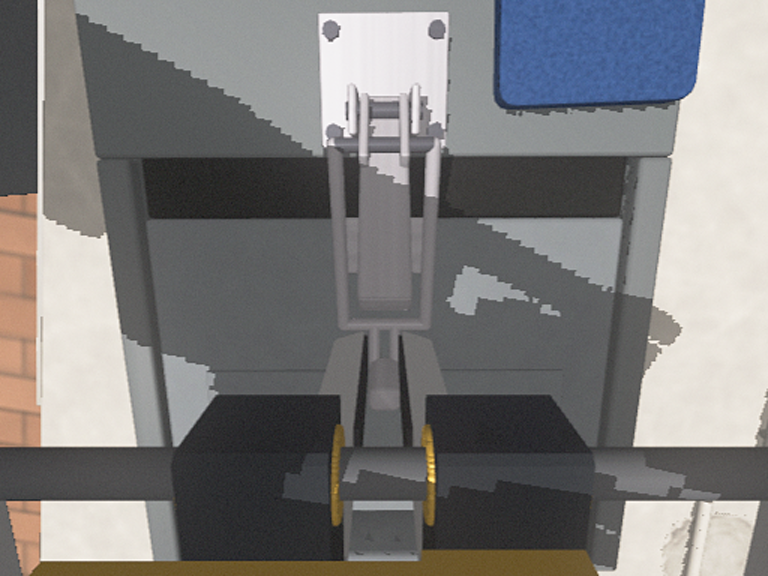

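Run:
```python
from h import *
B=np.load("pics/w8.npz");P=cloud(B)
for u,v in [(355,323),(365,323),(410,323),(345,318),(384,385),(384,360),(340,148),(385,295),(385,308)]:
    print((u,v),Cc(P[int(round(v/1.5)),int(round(u/1.5))]).round(4))
```

```text
(355, 323) [-0.011  -0.043   0.1086]
(365, 323) [-0.0075 -0.043   0.1086]
(410, 323) [ 0.0101 -0.043   0.1086]
(345, 318) [-0.015  -0.0408  0.1098]
(384, 385) [ 1.000e-04 -5.890e-02  1.317e-01]
(384, 360) [ 1.000e-04 -5.570e-02  1.158e-01]
(340, 148) [-0.0138  0.0218  0.1283]
(385, 295) [ 0.0005 -0.0194  0.1563]
(385, 308) [ 0.0005 -0.0245  0.1512]
```

Run:
```python
from h import *
from bench import *
o=np.array([ 0.00158888, -0.01040333])
def go(b,sp=.05,f=10):
    b=np.array(b);th,ph=solve_bar(b);p=tab_from_bar(b,ph)+o
    h=env.move_l(W(p[0],p[1]),speed=sp,f_stop=f);print(b,round(th,2),round(ph,2),p.round(4),h);rep();return h
go((-.031,.1095),.03,9)
go((-.0255,.1095),.03,9)
for y in (-.0235,-.022,-.0205,-.019):
    h=go((y,.1095),.01,7)
    if h or telemetry.state()["force"]@cy<-8: break
env.dwell(.1);B=snap("w9");snap("s9",cam="scene");rep()
P=cloud(B);D=P-PIV;X=D@cx;Y=D@cy+.035;Z=P[...,2]
for sg in(-1,1):
  m=(abs(sg*X-.0125)<.0015)&(Z>.104)&(Z<.113)&(Y>-.05)&(Y<-.02);print(m.sum(),[np.percentile(k[m],[0,25,50,75,100]).round(4) for k in(Y,Z)])
im=cv2.imread("pics/s9.png");cv2.imwrite("pics/s9c.png",cv2.resize(im[200:350,330:530],None,fx=4,fy=4,interpolation=cv2.INTER_CUBIC))
```

```text
[-0.031   0.1095] 1.55 -0.21 [-0.0479  0.1135] False
t21.48 C [ 0.0002 -0.0495  0.1143] F [ 3.31 -5.31  0.4 ] gap 0.128
[-0.0255  0.1095] 1.17 -0.19 [-0.0421  0.1139] False
t21.82 C [ 0.0002 -0.0432  0.1145] F [ 2.93 -3.6   0.91] gap 0.129
[-0.0235  0.1095] 1.0 -0.17 [-0.0398  0.1142] False
t22.20 C [ 0.0002 -0.0425  0.1147] F [ 3.13 -7.18  0.47] gap 0.126
[-0.022   0.1095] 0.86 -0.15 [-0.038   0.1146] False
t22.53 C [ 0.0002 -0.0422  0.1149] F [  3.16 -10.38  -2.42] gap 0.128
t22.73 C [ 0.0002 -0.0421  0.1149] F [  4.03 -10.72  -3.19] gap 0.126
40 [array([-0.0335, -0.0322, -0.0306, -0.0297, -0.0276]), array([0.1105, 0.1115, 0.1119, 0.1124, 0.1129])]
43 [array([-0.0335, -0.0321, -0.0303, -0.0293, -0.0214]), array([0.1089, 0.1115, 0.1118, 0.1123, 0.113 ])]
```

View pics/w9.png

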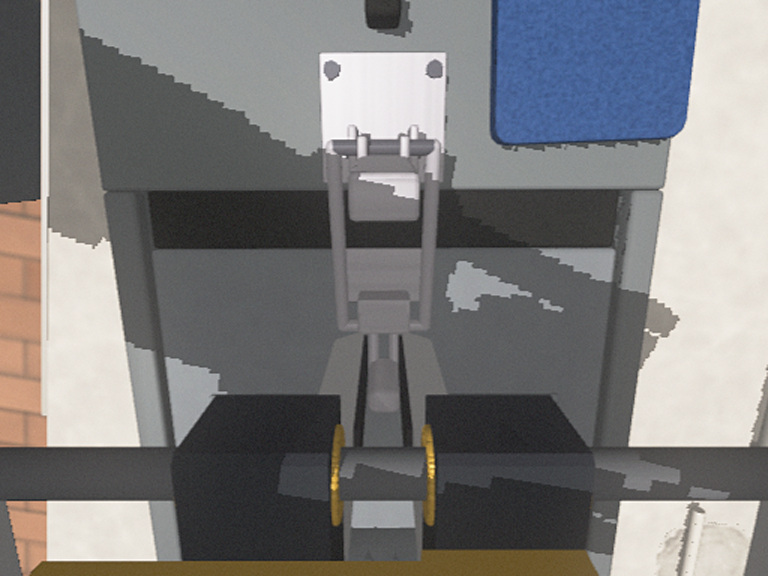

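View pics/s9c.png

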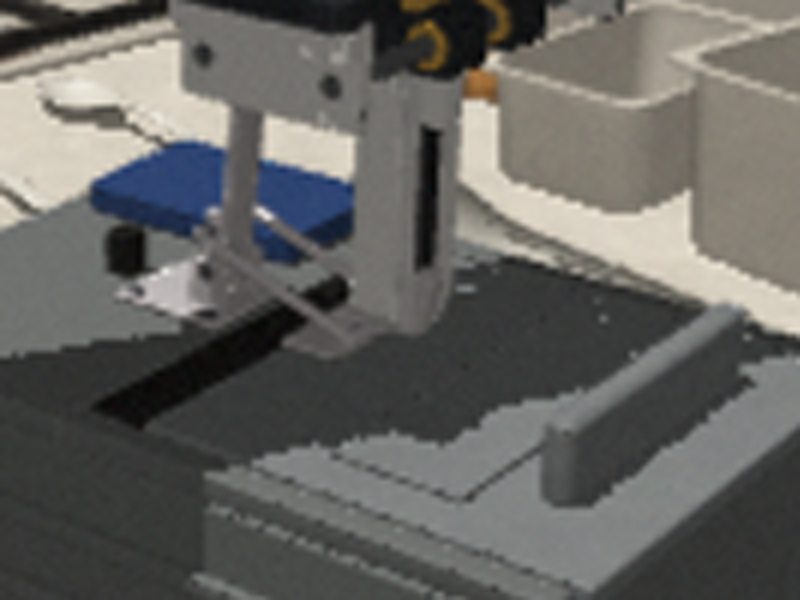

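The bar is behind the lip, against the post (10 N, no further travel), but about 2 mm above the seat. I'll ease it down before letting go.

Run:
```python
from h import *
from bench import *
env.move_l(W(-.0412,.1122),speed=.02,f_stop=10);env.dwell(.2);rep()
B=snap("w10")
P=cloud(B);D=P-PIV;X=D@cx;Y=D@cy+.035;Z=P[...,2]
for sg in(-1,1):
  m=(abs(sg*X-.0125)<.0015)&(Z>.104)&(Z<.113)&(Y>-.05)&(Y<-.02);print(m.sum(),[np.percentile(k[m],[0,25,50,75,100]).round(4) for k in(Y,Z)])
m=(abs(X)<.008)&(Z>.114)&(Z<.119)&(Y>-.045)&(Y<0);print("lip",m.sum(),[np.percentile(k[m],[1,50,99]).round(4) for k in(Y,Z)])
im=cv2.cvtColor(B["image"],cv2.COLOR_RGB2BGR)[70:240,200:310];cv2.imwrite("pics/w10c.png",cv2.resize(cv2.convertScaleAbs(im,alpha=1.5,beta=20),None,fx=3.5,fy=3.5,interpolation=cv2.INTER_CUBIC))
```

```text
t23.15 C [ 0.0006 -0.0427  0.1139] F [-2.41  0.52  2.5 ] gap 0.128
50 [array([-0.0344, -0.0323, -0.0307, -0.0296, -0.0252]), array([0.1087, 0.1105, 0.1111, 0.1115, 0.1128])]
49 [array([-0.0333, -0.0316, -0.0305, -0.0293, -0.0218]), array([0.1089, 0.1108, 0.1115, 0.112 , 0.1128])]
lip 877 [array([-0.0447, -0.0281, -0.0193]), array([0.1141, 0.1163, 0.1188])]
```

View pics/w10c.png

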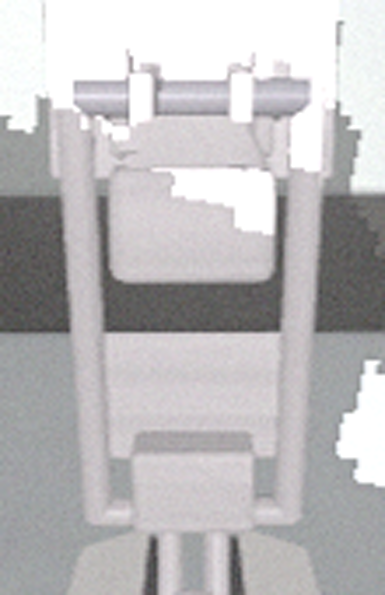

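The loop is hooked: the bar passes under the lip at row ~515 of the crop and the lip covers it. I'll seat it slightly more, release and look at the lever.

Run:
```python
from h import *
from bench import *
env.move_l(W(-.0400,.1115),speed=.02,f_stop=10);env.dwell(.25);rep()
s=telemetry.state();c=Cc(s["tool_pos"]);env.move_l(W(c[1],c[2]),speed=.02);env.dwell(.1);rep()
effector.set_gripper(0.35);env.move_l(W(-.043,.20),speed=.2);rep();B=snap("w11");snap("s11",cam="scene")
P=cloud(B);D=P-PIV;X=D@cx;Y=D@cy+.035;Z=P[...,2]
for sg in(-1,1):
  m=(abs(sg*X-.0125)<.0015)&(Z>.104)&(Z<.114)&(Y>-.05)&(Y<-.02);print(m.sum(),[np.percentile(k[m],[0,25,50,75,100]).round(4) for k in(Y,Z)])
m=(abs(X)<.006)&(Z>.13)&(Z<.2)&(Y>-.02)&(Y<0.06);i=np.argsort(-Z[m])[::max(1,m.sum()//12)];print(np.c_[Y[m][i],Z[m][i]].round(4).tolist())
im=cv2.imread("pics/s11.png");cv2.imwrite("pics/s11c.png",cv2.resize(im[200:350,330:530],None,fx=4,fy=4,interpolation=cv2.INTER_CUBIC))
```

```text
t23.84 C [ 0.001  -0.0425  0.1129] F [-2.24 -5.74  4.06] gap 0.124
t24.23 C [ 0.0006 -0.0427  0.113 ] F [ 1.93 -0.76  2.23] gap 0.129
t25.36 C [-0.0004 -0.0428  0.1994] F [ 0.58  0.34 -0.47] gap 0.351
29 [array([-0.0339, -0.0325, -0.0307, -0.0295, -0.0252]), array([0.1093, 0.1096, 0.1103, 0.1113, 0.1128])]
34 [array([-0.0339, -0.0321, -0.0304, -0.0277, -0.0203]), array([0.1044, 0.1099, 0.1105, 0.1116, 0.1138])]
[[0.0235, 0.1844], [0.0201, 0.1833], [0.0224, 0.1829], [0.0149, 0.1826], [0.0201, 0.1823], [0.0246, 0.182], [0.0159, 0.1814], [0.0263, 0.1769], [0.0279, 0.1648], [0.0298, 0.1498], [0.0312, 0.1383], [0.032, 0.1339]]
```

View pics/w11.png

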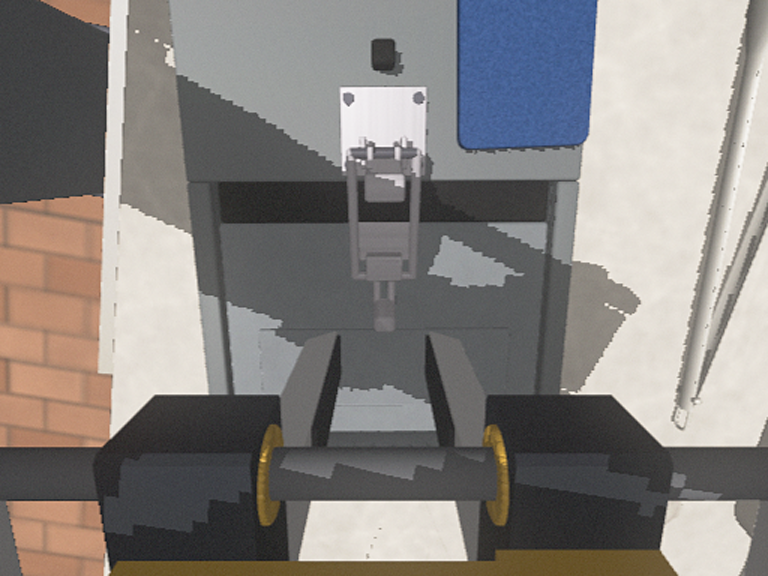

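View pics/s11c.png

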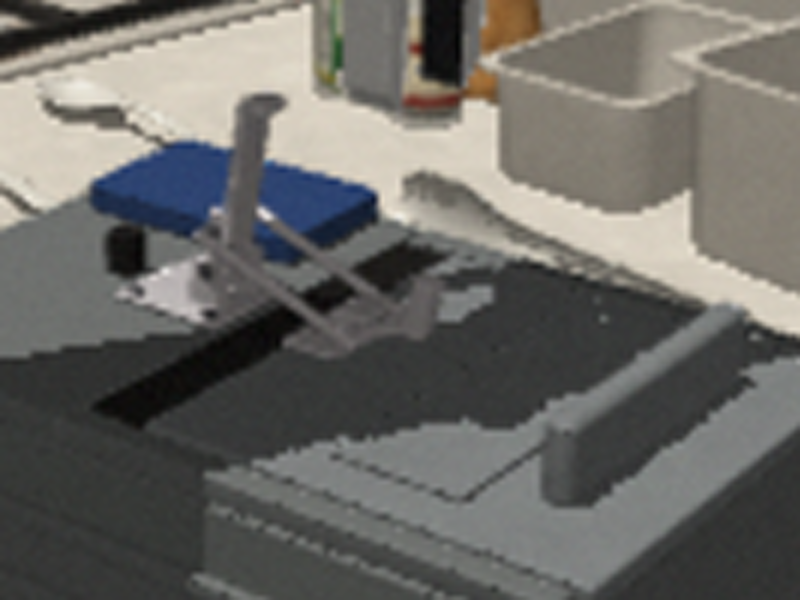

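Hooked, with the bar centre at ≈108 mm height (seat height) and the lever at ≈1.70 rad. Next I'll swing the lever with closed fingers, starting tilted so the fingertip edge bears on the face below the turned-up end.

```bash
cat >> h.py <<'E'
def lev(th,d=0.,r=.056,half=.008):
    """TCP (y,z) and tilt so that the leading tip edge is d inside the lever face at r"""
    t=float(np.clip(th-.75,0,.8)); u=np.array([np.cos(th),np.sin(th)]);n=np.array([-np.sin(th),np.cos(th)])
    K=np.array([.035,.116])+r*u+(.0055-d)*n
    return K-half*np.array([np.cos(t),np.sin(t)]),t
E
python3 - <<'E'
from h import *
from bench import *
for th in (1.7,1.4,1.1,.8,.5,.2,.05):
    p,t=lev(th,.002);print(th,p.round(4),round(t,2),inverse_kinematics(W(*p),quat(t)) is not None)
effector.set_gripper(0.0,20)
p,t=lev(1.7,-.02);env.move_l(W(-.06,.22),speed=.25)
env.move_ptp(W(*p),quat(t));env.dwell(.1);rep();snap("s12",cam="scene")
p,t=lev(1.7,0);print(env.move_l(W(*p),speed=.05,f_stop=5));rep()
im=cv2.imread("pics/s12.png");cv2.imwrite("pics/s12c.png",cv2.resize(im[150:350,270:530],None,fx=3,fy=3,interpolation=cv2.INTER_CUBIC))
E
```

```text
1.7 [0.0187 0.1653] 0.8 True
1.4 [0.0347 0.1669] 0.65 True
1.1 [0.0498 0.1648] 0.35 True
0.8 [0.0635 0.1582] 0.05 True
0.5 [0.0745 0.1459] 0.0 True
0.2 [0.0812 0.1306] 0.0 True
0.05 [0.0828 0.1223] 0.0 True
t27.07 C [ 0.0008 -0.0022  0.164 ] F [ 0.25 -0.    1.45] gap 0.003
False
t27.68 C [-1.000e-04  1.720e-02  1.652e-01] F [0.21 0.97 0.01] gap 0.004
```

View pics/s12c.png

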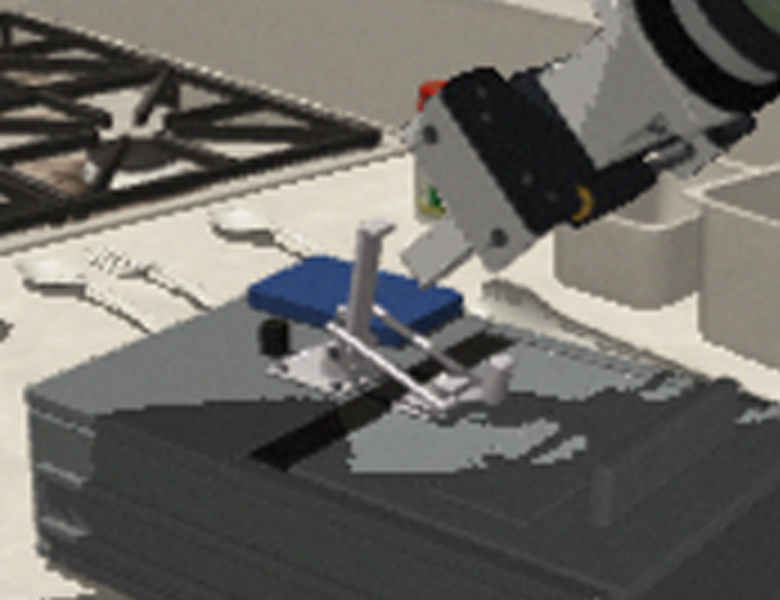

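Run:
```python
from h import *
from bench import *
for th in (1.55,1.4,1.25,1.1,.95):
    p,t=lev(th,.0015);h=env.move_l(W(*p),rotation=quat(t),speed=.06,f_stop=15);print(th,h);s=rep()
    if h: break
snap("s13",cam="scene");snap("w13")
im=cv2.imread("pics/s13.png");cv2.imwrite("pics/s13c.png",cv2.resize(im[150:350,270:530],None,fx=3,fy=3,interpolation=cv2.INTER_CUBIC))
```

```text
1.55 False
t27.99 C [-1.000e-04  2.700e-02  1.663e-01] F [-0.43  0.98  0.37] gap 0.003
1.4 False
t28.29 C [0.0006 0.0346 0.1682] F [ 0.19 -1.29  1.42] gap 0.004
1.25 False
t28.59 C [0.0006 0.0416 0.1674] F [ 0.04 -2.43  3.27] gap 0.002
1.1 False
t28.89 C [0.0005 0.0489 0.1654] F [ 0.9 -5.1  3.8] gap 0.007
0.95 False
t29.19 C [0.0004 0.0562 0.1625] F [ 0.53 -4.52  3.59] gap 0.008
```

View pics/s13c.png

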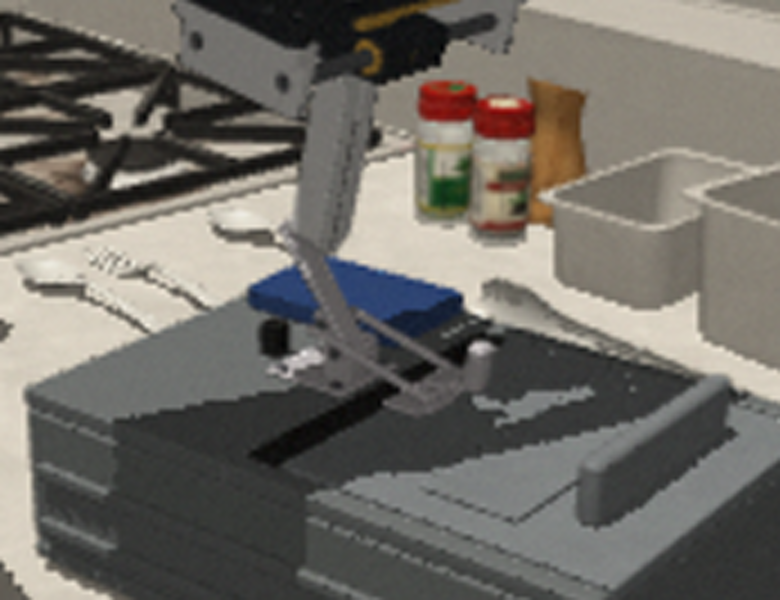

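View pics/w13.png

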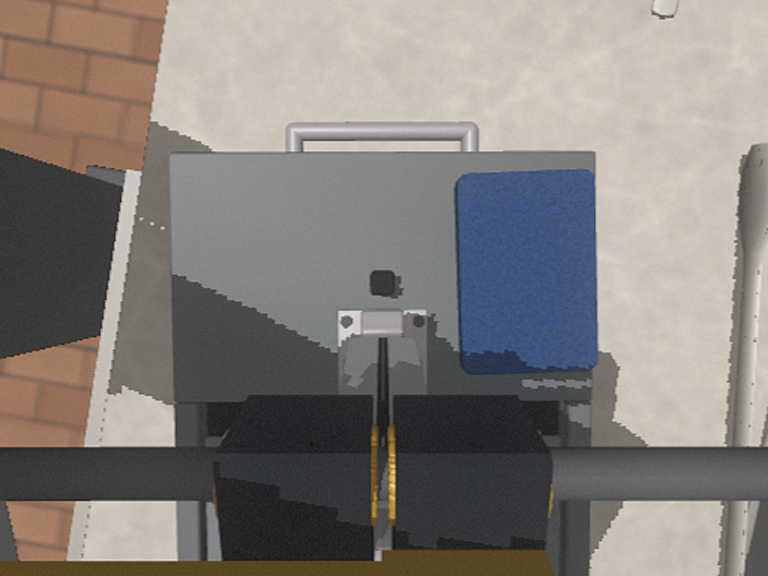

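It's working: loop taut, force ≈6 N. I'll continue down, with smaller steps towards centre.

Run:
```python
from h import *
from bench import *
for th in (.8,.65,.5,.4,.3,.22,.15):
    p,t=lev(th,.0015 if th>.4 else .0005);h=env.move_l(W(*p),rotation=quat(t),speed=.05,f_stop=13);print(th,h);s=rep()
    if h: break
snap("s14",cam="scene")
im=cv2.imread("pics/s14.png");cv2.imwrite("pics/s14c.png",cv2.resize(im[150:350,270:530],None,fx=3,fy=3,interpolation=cv2.INTER_CUBIC))
```

```text
0.8 False
t29.59 C [0.     0.0634 0.1582] F [ 1.06 -4.42  3.36] gap 0.003
0.65 False
t29.91 C [-1.000e-04  6.930e-02  1.526e-01] F [ 1.61 -3.51  3.11] gap 0.006
0.5 False
t30.23 C [-0.0004  0.0745  0.1458] F [ 1.47 -1.61  2.01] gap 0.001
0.4 False
t30.48 C [-0.0007  0.0771  0.1418] F [ 0.34 -2.1   1.08] gap 0.006
0.3 False
t30.73 C [-0.001   0.0799  0.1363] F [ 0.49 -0.03 -0.07] gap 0.003
0.22 False
t30.98 C [-0.0007  0.0811  0.1324] F [ 0.05  0.18 -0.03] gap 0.005
0.15 False
t31.23 C [-0.0004  0.0818  0.1288] F [-0.05 -0.02  0.67] gap 0.002
```

View pics/s14c.png

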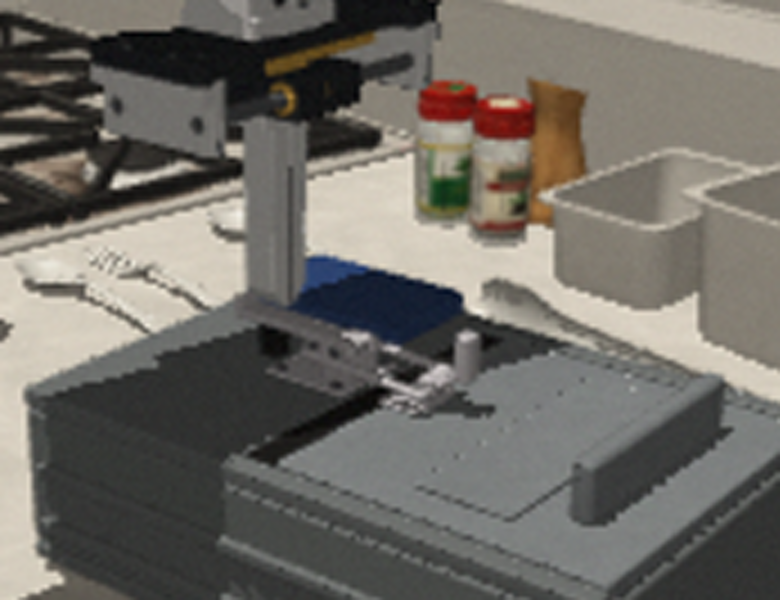

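The lever has snapped past centre. Now I'll press it home by feel.

Run:
```python
from h import *
from bench import *
h=env.move_l(W(.081,.105),speed=.012,f_stop=7);print(h);s=rep()
c=Cc(s["tool_pos"]);z0=c[2]
for k in (.001,.002,.003,.004,.005,.006):
    env.move_l(W(.081,z0-k),speed=.01,f_stop=12);env.dwell(.15);s=rep()
    if s["force"][2]>12: break
env.dwell(.2);rep()
```

```text
True
t32.17 C [0.     0.0814 0.1224] F [-0.96 -0.09  4.05] gap 0.003
t32.58 C [1.000e-04 8.140e-02 1.223e-01] F [-2.03 -0.02  7.34] gap 0.008
t32.98 C [1.000e-04 8.140e-02 1.223e-01] F [-4.41  1.75 11.19] gap 0.007
t33.38 C [1.000e-04 8.140e-02 1.222e-01] F [-6.91  2.44 16.44] gap 0.007
t33.58 C [1.000e-04 8.140e-02 1.222e-01] F [-5.45  1.92 15.49] gap 0.004
```

Firm stop at 122 mm with about 15 N, within the expected 119–129 mm. I'll let go and check.

Run:
```python
from h import *
from bench import *
env.move_l(W(.081,.16),speed=.08);env.move_l(W(.05,.27),speed=.25);env.dwell(.2);rep();B=snap("w15")
env.move_l(W(-.02,.27),speed=.25);env.dwell(.1);C=snap("w16")
env.move_ptp(W(-.15,.33),quat());snap("s16",cam="scene");snap("t16",cam="top");rep()
for n,M in(("w15",B),("w16",C)):
    P=cloud(M);D=P-PIV;X=D@cx;Y=D@cy+.035;Z=P[...,2]
    m=(abs(X)<.006)&(Z>.11)&(Z<.16)&(Y>-.02)&(Y<.115);i=np.argsort(Y[m])[::max(1,m.sum()//14)];print(n,np.c_[Y[m][i],Z[m][i]].round(4).tolist())
    m=(abs(abs(X)-.013)<.002)&(Z>.104)&(Z<.114)&(Y>-.05)&(Y<-.01);print(m.sum(),[np.percentile(k[m],[0,25,50,75,100]).round(4) for k in(Y,Z)])
    m=(abs(X)<.008)&(Z>.114)&(Z<.119)&(Y>-.035)&(Y<0);print("lip",[np.percentile(k[m],[1,50,99]).round(4) for k in(Y,Z)])
    m=(Z>.124)&(Z<.135)&(Y<-.1)&(Y>-.16)&(abs(X)<.05)
    if m.sum(): print("rib",np.percentile(Y[m],[2,50,98]).round(4))
im=cv2.imread("pics/s16.png");cv2.imwrite("pics/s16c.png",cv2.resize(im[150:350,270:530],None,fx=3,fy=3,interpolation=cv2.INTER_CUBIC))
```

```text
t35.04 C [-0.0014  0.0508  0.2673] F [ 0.45 -0.47 -0.04] gap 0.009
t36.40 C [-2.000e-04 -1.477e-01  3.287e-01] F [ 0.06 -0.    0.16] gap 0.005
w15 [[0.0269, 0.1197], [0.0326, 0.1208], [0.0382, 0.1215], [0.0441, 0.1199], [0.0496, 0.1209], [0.055, 0.1216], [0.0607, 0.1191], [0.0662, 0.1214], [0.0713, 0.1216], [0.0773, 0.1209], [0.0824, 0.1214], [0.0874, 0.1221], [0.0932, 0.121], [0.0985, 0.1272], [0.1032, 0.1263]]Traceback (most recent call last):
  File "<stdin>", line 9, in <module>
    return _quantile_unchecked(
        a, q, axis, out, overwrite_input, method, keepdims, weights)
    return _ureduce(a,
                    func=_quantile_ureduce_func,
    ...<5 lines>...
                    overwrite_input=overwrite_input,
                    method=method)
    r = func(a, **kwargs)
    result = _quantile(arr,
                       quantiles=q,
    ...<2 lines>...
                       out=out,
                       weights=wgt)
    slices_having_nans = np.isnan(arr[-1, ...])
                                  ~~~^^^^^^^^^
IndexError: index -1 is out of bounds for axis 0 with size 0
```

View pics/w15.png

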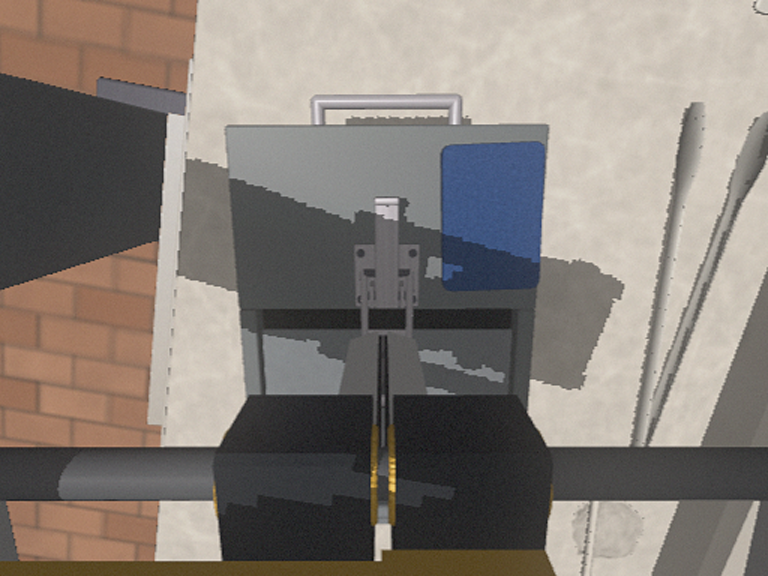

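View pics/t16.png

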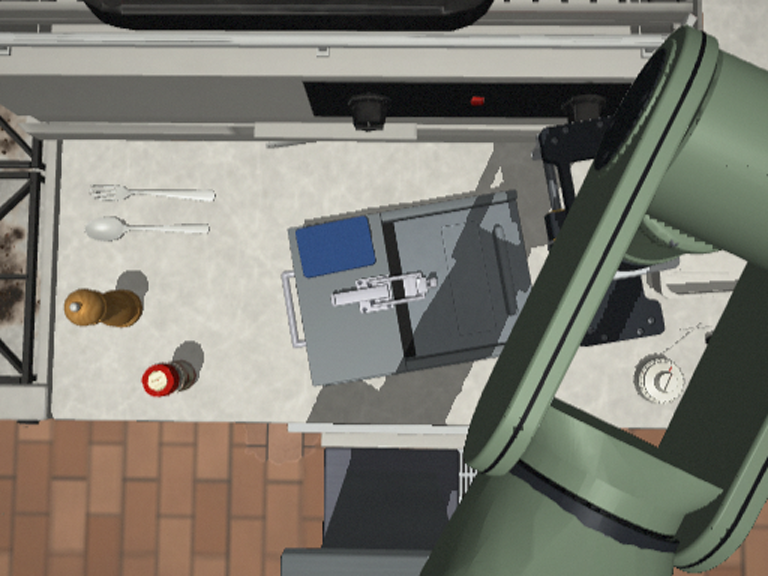

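Run:
```python
from h import *
C=np.load("pics/w16.npz");P=cloud(C);D=P-PIV;X=D@cx;Y=D@cy+.035;Z=P[...,2]
def q(m,n): print(n,m.sum(),[np.percentile(k[m],[2,50,98]).round(4) for k in(Y,Z)] if m.any() else "")
q((abs(abs(X)-.0135)<.0025)&(Z>.105)&(Z<.114)&(Y>-.04)&(Y<-.012),"bar")
q((abs(X)<.008)&(Z>.114)&(Z<.119)&(Y>-.035)&(Y<0),"lip")
im=cv2.cvtColor(C["image"],cv2.COLOR_RGB2BGR)[20:200,190:330];cv2.imwrite("pics/w16c.png",cv2.resize(im,None,fx=3.3,fy=3.3,interpolation=cv2.INTER_CUBIC))
S=np.load("pics/s16.npz");P=cloud(S);D=P-PIV;X=D@cx;Y=D@cy+.035;Z=P[...,2]
q((abs(X)<.05)&(Z>.124)&(Z<.133)&(Y>-.16)&(Y<-.1),"rib scene")
S=np.load("pics/scene0.npz");P=cloud(S);D=P-PIV;X=D@cx;Y=D@cy+.035;Z=P[...,2]
q((abs(X)<.05)&(Z>.124)&(Z<.133)&(Y>-.18)&(Y<-.12),"rib scene at start")
```

```text
bar 63 [array([-0.0207, -0.0174, -0.0124]), array([0.111 , 0.1126, 0.1138])]
lip 216 [array([-0.0279, -0.0195, -0.0123]), array([0.1149, 0.1166, 0.1188])]
rib scene 174 [array([-0.1383, -0.1355, -0.1282]), array([0.1244, 0.1294, 0.1312])]
rib scene at start 181 [array([-0.1613, -0.158 , -0.1505]), array([0.1244, 0.1294, 0.1312])]
```

View pics/w16c.png

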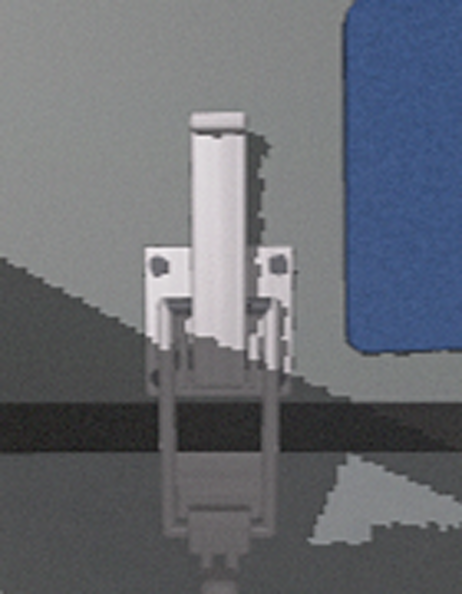

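View pics/s16.png

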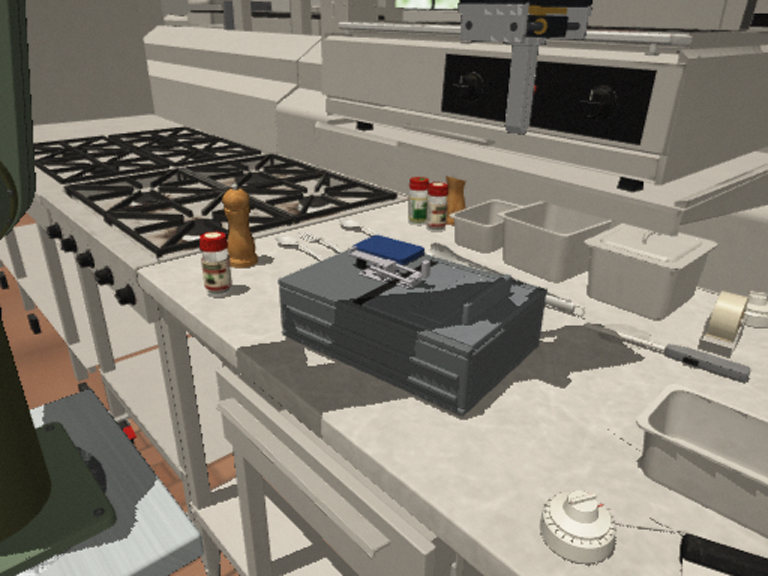

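The lid has travelled 22.5–23 mm from the start, so it now reads about 0. The lever is flat, the bar sits under the lip, and the robot is well clear. I'm handing in.

```bash
python3 -c "
from bench import *
job.close_job();print(telemetry.state()['time_s'])"
```

```text
the job is handed in; nothing more can be done
the job is handed in; nothing more can be done
```

The food carrier is shut and latched. I handed the job in at about 36 s of robot time, and no verdict was reported.

- **Lid:** I pushed it onto its seal and felt it yield as the wrist force rose from about 9 to 11.6 N.
- **Loop:** I pinched the tab, drew the loop past the lip, and seated the bar at seat height under it.
- **Lever:** I swung it over with about 6 N. It snapped past centre, and I pressed it home with about 15–16 N against a firm stop. That is above the suggested 12 N but below the 20 N forcing limit.

**Last checks, after letting go:**
- **Lever:** it stayed flat, with its face at about 121.5 mm, so its angle is about 0 rad.
- **Bar:** it sits under the keeper's lip, though by the depth data its height is only good to about 2 mm.
- **Lid:** the rib is about 22.5 mm from where it started, out of an estimated 23 mm opening, so the lid reads close to 0.
- **Surroundings:** the scourer and the other things look unmoved, judged by eye. The arm partly hides the right side of the final top view. The arm touches nothing.

**What disagreed or was not checked:**
- My first carrier position was about 5 mm off in x and y. I corrected it from the wrist views before touching anything.
- The first lid push stopped at its force limit and then relaxed, so I pressed again and held to be sure of the seal.
- The open reading at the seal came out between 8 and 10 mm depending on the method, against the stated 4–9 mm.
- I could not measure the tension in the loop directly.

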